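Latch the lint trap shut

TASK

Shut the lint trap on the desk with its draw latch: lean the standing lever fully towards the end cap, press the wire claw down until its bar snaps under the nose of the keeper on the cap, then swing the lever back over centre until it lies fully down, so that the cap is drawn in and stays in when you let go. Work gently and by feel: the claw bends if it is pressed with more than about 25 N, nothing else on the trap may be pushed with more than about 45 N, and leave the starch bottle, the scrub brush and the clothes peg where they stand.

Things in the scene. Friction and masses are not known exactly. Their poses are not given: they have to be found in the camera images.
- trap: Lint trap: white plastic box 66 mm high, 110 mm wide, screwed to a thin grey base plate, an aluminium duct stub at each end. Origin on the desk under the latch lever's pivot; x points level from the lever towards the movable end cap (roughly to the robot's left), y across, z up. 'Trap x, y, z' below means these axes.
- latch_pivot (a point): The lever's pivot, fixed on the trap: 83 mm above the desk, 17 mm above the flat top of the box; same axes as the trap. Steel ears beside it rise 5 mm above it, within 15 mm in trap y.
- lever (a joint): Steel lever, 22 mm wide, 3 mm thick. Value q = opening angle, rad: 0 shut, lying back level towards trap -x; 1.57 upright; 1.95 stop, leaning to the cap. Pivot-to-end direction is (-cos q, 0, sin q). Starts at 1.45 to 1.75, stays where left (0.04 Nm friction). With the claw hooked it resists with up to about 4 N at its end, then passes over centre near 0 and stays down.
- lever_end (a point): Centre of the lever's rolled end (6 mm thick, 22 mm wide), 57 mm from the pivot. The lever's outer face (upper when shut, facing the cap when upright) lies 5 mm off the pivot along (sin q, 0, cos q) in trap axes, the rolled end's 8 mm; its back face 2 mm.
- claw: Claw: wire bail, side wires 32 mm apart, hook bar across its end, thumb tab beyond. Origin: its pin on the lever, moves with the lever: with the lever shut it lies 11 mm behind the pivot (trap -x) and 2.5 mm below it. Own axes: x from pin to bar, z out of its upper side. Starts with x raised 0.8 to 1.3 rad above level towards the cap, held by friction; below 0.7 it may sink.
- claw_bar (a point): Middle of the claw's hook bar, a steel rod 4 mm thick, 32 mm long, 78 mm from the pin. It must go under the keeper's nose: the nose's sharp tip is 5 mm above the keeper's foot, its underside 4 mm, the top of the slope 19 mm. The foot stops the bar: force then rises steeply.
- claw_tab (a point): Middle of the thumb tab's upper face: steel plate 26 mm long, 26 mm wide; 15 mm beyond the bar, 7.5 mm above the plane of the wires, rising 23 degrees away from it. With the lever at its 1.95 stop the bar meets the slope 1.5 to 3.5 mm short of the nose; about 3 to 9 N on the tab wedge the cap inward until the bar snaps under the nose. With the lever farther back it takes much more.
- keeper_mount (a point): Top of the end cap (66 mm above the desk), at the steel keeper's mount; moves with the cap. The keeper is a 14 mm wide hook whose nose points away from the lever, tip level with this point in trap x; a 56 degree slope faces up and away from the lever, down to the nose. It is set by hand: its foot is 4 to 20 mm above this point, height not measured. Feel for it.
- cap (a joint): How far the end cap is drawn in, m (0 = out, at rest; slides straight towards the lever, at most 0.014). A foam seal pushes it out with 1.9 N per mm. About 0.0103 when properly latched.
- starch_bottle_c (a point): Centre of the small starch bottle, brown cap, 38 x 52 x 135 mm, standing beside the trap. Bystander.
- scrub_brush_c (a point): Centre of the grey scrub brush, 30 x 85 x 55 mm, beside the trap. Bystander.
- peg_a_c (a point): Centre of the wooden clothes peg, 15 x 72 x 12 mm, lying beside the cap end of the trap. Bystander.

How it is judged:
At the end, for the whole second after the job is handed in: The lever lies fully down (within 0.06 rad of shut) and at rest, and the claw holds the end cap drawn in by more than 8 mm (value of joint lever below 0.06 rad and value of joint cap above 0.008 m and velocity of joint lever between -0.05 and 0.05 rad/s); the robot touches nothing.
It fails at once if the claw is pressed or pushed with more than 25 N (contact force between any of the fingers, the arm and claw above 25 N).
It fails at once if the trap or any part of its latch is pressed or pushed with more than 45 N (contact force between any of the fingers, the arm and trap above 45 N).
It fails at once if the starch bottle is knocked over or moved more than 30 mm (distance of starch_bottle_c from where it was at the start of the episode above 0.03 m or angle between starch_bottle_c's own z axis and vertical above 0.5 rad).
It fails at once if the scrub brush is knocked over or moved more than 30 mm (distance of scrub_brush_c from where it was at the start of the episode above 0.03 m or angle between scrub_brush_c's own z axis and vertical above 0.5 rad).
It fails at once if the clothes peg is moved more than 30 mm (distance of peg_a_c from where it was at the start of the episode above 0.03 m).
It also fails if it takes over 48 s, if anything falls off the work surface, if the arm or the gripper's body presses on something with over 40 N, if the wrist force passes 120 N, or if a joint passes its speed limit or range.

ROBOT

A 7-joint arm with a two-finger parallel gripper is mounted at the origin on a cart in front of the work surface, level with it; the furniture and walls round the work are solid. World frame = base frame: x ahead of the robot, y to its left, z up, the work surface at z = 0. Lengths are in m, angles in rad, forces in N, time in s.
With the tool pointing down it reaches from about 0.425 to 0.925 m from the base axis. Payload 6.8 kg.
Tool frame: the origin (TCP) lies at the very end of the fingers, on their centre line; the grasp point (between the pads) lies 19 mm behind it (r.grip_depth is the distance from the TCP to the grasp point, in m); z points along the fingers, y is the direction in which the jaws open and shut (so a half turn about z gives the same grasp; the last joint's range is limited). The gripper opens to 85 mm and grips with 20 to 120 N. Pads are 22 mm wide; open, the fingers measure 114 mm over their backs; the gripper's body (76 mm by 85 mm) begins 54 mm behind the grasp point. The pads swing forward as they close: fully open they stand 13 mm farther back than shut.
Start: joints at [-1.264, 0.477, 0.022, 1.555, -0.011, 1.109, -0.083], TCP at [0.272, 0.618, 0.231] pointing down, gripper open.
Joint ranges: [-2.96, 2.96], [-0.34, 2.1], [-1.41, 1.46], [0.24, 2.44], [-1.37, 4.51], [0.17, 1.92], [-2.96, 2.96]. Speed limits (rad/s): [2.39, 2.39, 3.14, 3.14, 3.14, 3.14, 3.14].

INTERFACE

Orientations are given as a rotation vector (axis times angle).
In Python, from bench import r, grab_frame gives the robot as it stands. The module is installed in compiled form; this text tells all that it offers.
- The arm moves only by the tool play_rows, never from a script. Its argument "increments" is a list of rows, each a list of 7 numbers: the shift along the tool's x, y, z in mm, then the turn, a rotation vector about the tool's x, y, z in rad, then the closure in counts, from 0 (fully open) to 255 (shut). In form: [[tx, ty, tz, rx, ry, rz, claw], ...]. A call has 1 to 5 rows; each row shifts and turns the pose as measured when the row begins, along the tool's axes as they then stand; what a row does not reach is not made up. A row lasts 1/10 s, in which the tool goes at most 50 mm and 8.59 degrees, less where a joint would pass 70% of its speed; a pose out of reach is approached as far as the arm can. A call is refused whole if a number of a shift passes 50 or a number of a turn 0.15, either way. A call with a gripper value outside its range is refused whole. The fingers move at their own pace and stop on an object; "force" is the grip in N (left out, the last holds). Time passes only in rows, so rows that do not move let the fingers close. It gives the time, the measured TCP pose, the force and the opening at its end, in the units of the state.
- r.get_obs(): the state, without advancing time (a new reading comes with each control period).
- grab_frame(name): name is "scene" or "top" or "wrist"; returns a dict with "color" (420x560x3 uint8, blue, green, red), "depth" (420x560 float32, m along the optical axis (not along the pixel's ray), 0 where there is no reading), "K" (3x3 intrinsics, pixels), "T" (4x4, takes a point from camera to world coordinates). Camera axes: x right, y up, looking along -z (the intrinsics and any distortion apply to the point x, -y, -z); pixel columns grow to the right and rows downward; lengths in m; the calibration is good to about 2 mm. A picture is of the moment at which its call begins.
- r.hand_in(): hands the job in, once; it reports no verdict.
The state is a dict: "clock": time; "joints": joint angles; "qvel": joint speeds; "tau": joint torques, N m; "tcp_pos": TCP position; "orientation": TCP orientation; "contact_force": force on the tool from outside, world axes, zero at the start; "moment": the same for the moment, N m; "grip_width": finger opening in m.
Only numpy, scipy, OpenCV 4.12 (cv2) and the standard library are available. Lean on these libraries where they do the work, as an engineer would, in place of code of your own. Each camera call takes 0.05 s, during which the arm holds its last target.

## Working session

There is one attempt and no reset: what is moved stays moved. The work goes in short steps, Python scripts to look and compute and a tool call to move; the robot and the scene stay as the last step left them, time stands still between calls to the robot, and variables do not carry over. Pictures are saved under pics/ and viewed, and the job is handed in when it is done.

Besides the shell and the picture viewer there is one more tool, called after "Call:" as name(argument=value, ...) on one line, values as JSON. play_rows: Moves the arm, as the interface text tells. Its arguments: {"type":"object","properties":{"increments":{"type":"array","items":{"type":"array","items":{"type":"number"}}},"force":{"type":"number"}},"required":["increments"]}

```bash
mkdir -p pics; ls; python3 - <<'E'
from bench import r, grab_frame
import cv2
for n in ["scene","top","wrist"]:
    f=grab_frame(n); cv2.imwrite(f"pics/{n}0.png",f["color"]); print(n,f["K"].round(1).tolist(),f["T"].round(3).tolist())
print(r.get_obs())
E
```

```text
pics
scene [[503.5, 0.0, 284.6], [0.0, 503.5, 202.6], [0.0, 0.0, 1.0]] [[0.603, 0.519, -0.606, 0.049], [-0.797, 0.406, -0.446, -0.324], [0.015, 0.752, 0.659, 0.623], [0.0, 0.0, 0.0, 1.0]]
top [[400.7, 0.0, 281.7], [0.0, 400.7, 205.1], [0.0, 0.0, 1.0]] [[-0.014, 0.984, -0.177, 0.437], [-1.0, -0.018, -0.021, 0.058], [-0.024, 0.176, 0.984, 0.913], [0.0, 0.0, 0.0, 1.0]]
wrist [[332.0, 0.0, 276.1], [0.0, 332.0, 209.8], [0.0, 0.0, 1.0]] [[0.403, -0.881, -0.249, 0.208], [0.915, 0.387, 0.112, 0.645], [-0.003, -0.273, 0.962, 0.373], [0.0, 0.0, 0.0, 1.0]]
{'clock': 0.15, 'joints': array([-1.26407478,  0.47761525,  0.02232939,  1.55620093, -0.0115073 ,
        1.10929591, -0.08310912]), 'qvel': array([-0.00094187, -0.0014417 ,  0.00118914, -0.00301379,  0.00070772,
       -0.00256479,  0.00119411]), 'tau': array([ 1.91572588e-03, -5.96922863e+01,  1.60969276e+00, -2.81486249e+01,
        1.26400575e-02,  6.52696181e-03,  6.45202590e-05]), 'tcp_pos': array([0.27185552, 0.61734565, 0.23055523]), 'orientation': array([-6.46863624e-01, -3.07406536e+00,  2.16215697e-03]), 'contact_force': array([-0.39365828, -0.99493687, -0.28842796]), 'moment': array([0.00015434, 0.04291878, 0.02335378]), 'grip_width': 0.08527587790299203}
```

View pics/scene0.png

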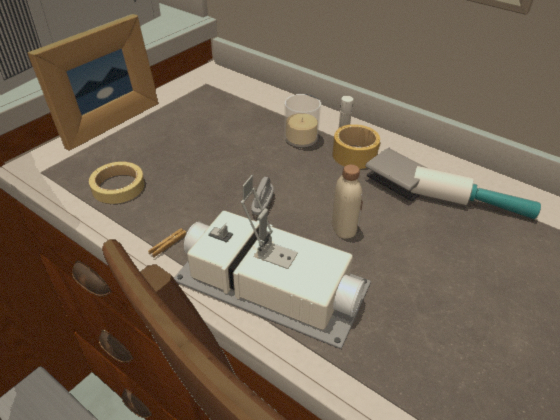

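View pics/top0.png

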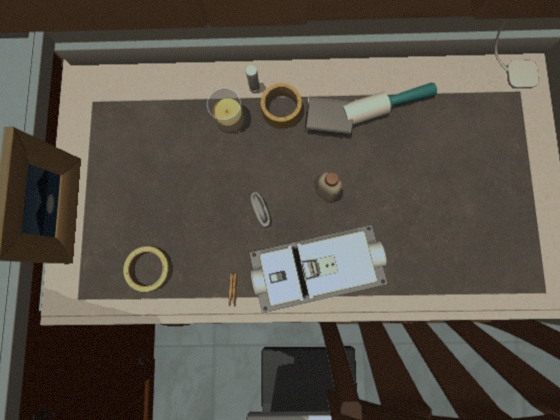

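View pics/wrist0.png

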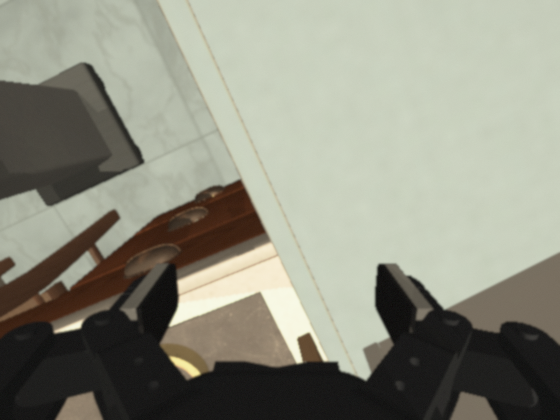

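```bash
cat > h.py <<'E'
import numpy as np, cv2
from bench import r, grab_frame
def ray(f,u,v):
    K,T=f["K"],f["T"]; d=np.array([(u-K[0,2])/K[0,0],-(v-K[1,2])/K[1,1],-1.]); return T[:3,3],T[:3,:3]@d
def onz(f,u,v,z):
    o,d=ray(f,u,v); return o+d*(z-o[2])/d[2]
def pt(f,u,v):
    o,d=ray(f,u,v); return o+d*f["depth"][int(v),int(u)]
def cloud(f):
    h,w=f["depth"].shape; v,u=np.mgrid[:h,:w]; K,T=f["K"],f["T"]
    d=np.stack([(u-K[0,2])/K[0,0],-(v-K[1,2])/K[1,1],-np.ones((h,w))],-1)*f["depth"][...,None]
    return d@T[:3,:3].T+T[:3,3]
def proj(f,p):
    q=np.linalg.inv(f["T"])@np.append(p,1); K=f["K"]; return K[0,0]*q[0]/-q[2]+K[0,2], -K[1,1]*q[1]/-q[2]+K[1,2]
def crop(f,x0,y0,x1,y1,s,name):
    cv2.imwrite("pics/"+name,cv2.resize(f["color"][y0:y1,x0:x1],None,fx=s,fy=s,interpolation=cv2.INTER_CUBIC))
E
python3 - <<'E'
from h import *
f=grab_frame("top"); g=grab_frame("scene")
crop(f,220,210,400,320,4,"t1.png"); crop(g,170,160,380,340,3.7,"s1.png")
for n,F in (("top",f),("scene",g)):
    P=cloud(F); c=F["color"].astype(int)
    m=(abs(P[...,2]-.066)<.004)&(P[...,0]>.3)&(P[...,1]<.3)&(P[...,1]>-.35)&(P[...,0]<.6)&(c.min(-1)>150)
    m=cv2.morphologyEx(m.astype(np.uint8),cv2.MORPH_OPEN,np.ones((3,3)))
    k,l,s,ce=cv2.connectedComponentsWithStats(m)
    for i in range(1,k):
        if s[i,4]>150:
            q=P[l==i]; print(n,s[i],cv2.minAreaRect((q[:,:2]*1000).astype(np.float32)),q[:,2].mean().round(4))
    mm=(P[...,2]>.075)&(P[...,2]<.25)&(P[...,0]>.3)&(P[...,1]<.3)&(P[...,1]>-.35)&(P[...,0]<.56)
    k,l,s,ce=cv2.connectedComponentsWithStats(mm.astype(np.uint8))
    for i in range(1,k):
        q=P[l==i]; print(n,s[i].tolist(),q.min(0).round(3),q.max(0).round(3))
E
```

```text
top [ 298  233   78   65 2855] ((462.72509765625, -37.16449737548828), (110.32865142822266, 143.81430053710938), 11.770763397216797) 0.0664
top [ 260  247   42   58 1458] ((439.8067321777344, 81.52047729492188), (107.84640502929688, 68.01679229736328), 11.525185585021973) 0.0665
top [300, 260, 19, 21, 168] [0.431 0.005 0.084] [0.469 0.042 0.198]
top [276, 273, 6, 8, 36] [0.431 0.079 0.077] [0.445 0.09  0.093]
top [271, 276, 1, 1, 1] [0.439 0.1   0.076] [0.439 0.1   0.076]
scene [ 188  211   65   58 1947] ((436.28521728515625, 92.2378158569336), (111.22245025634766, 95.35533905029297), 11.210577964782715) 0.0659
scene [ 234  228  118   79 4611] ((463.3946838378906, -38.387794494628906), (111.67737579345703, 145.0640106201172), 12.275399208068848) 0.0661
scene [241, 175, 32, 80, 759] [0.431 0.003 0.075] [0.472 0.038 0.195]
scene [217, 223, 11, 13, 68] [0.432 0.076 0.075] [0.448 0.087 0.091]
```

View pics/t1.png

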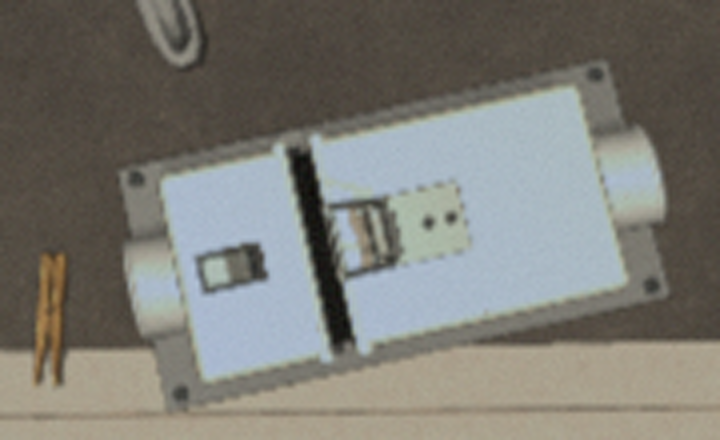

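View pics/s1.png

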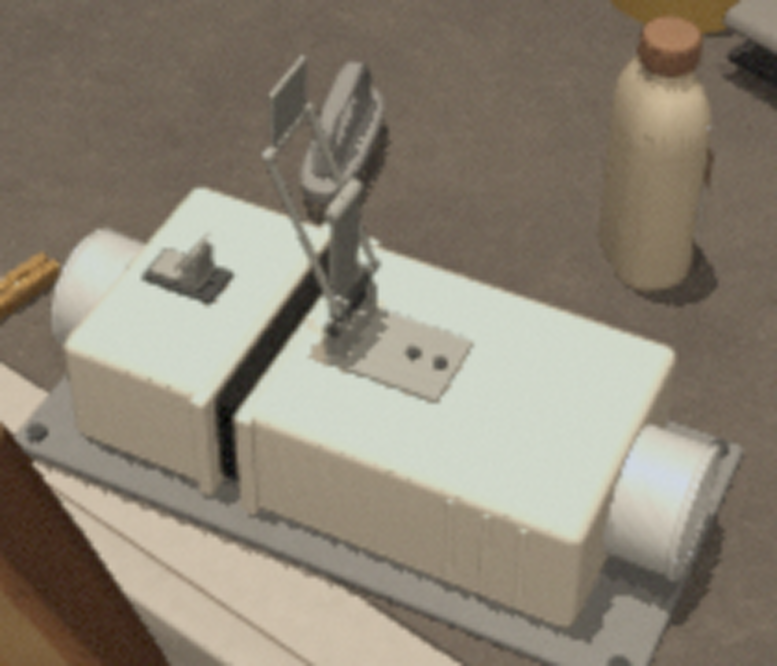

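```bash
cat >> h.py <<'E'
A=np.deg2rad(11.8); X=np.array([-np.sin(A),np.cos(A),0]); Y=np.array([-np.cos(A),-np.sin(A),0]); Z=np.array([0,0,1.])
C=np.array([.463,-.0375,0])
R=np.stack([X,Y,Z])   # world->trap
E
python3 - <<'E'
from h import *
np.set_printoptions(suppress=True,linewidth=200)
for n in ("top","scene"):
    F=grab_frame(n); P=cloud(F); Q=((P-C)@R.T)*1000
    m=(abs(Q[...,1])<25)&(Q[...,0]>-70)&(Q[...,0]<170)&(P[...,2]>.07)&(P[...,2]<.25)
    q=Q[m]; 
    lat=q[(q[:,0]<100)]; kee=q[q[:,0]>100]
    print(n,"keeper",kee.min(0),kee.max(0)); print(kee[kee[:,2].argsort()[::-1]][:25].round(1).tolist())
    im=np.full((600,760,3),255,np.uint8)
    for p in q:
        v=int(128+p[1]*5); cv2.circle(im,(int((p[0]+10)*4),int(590-(p[2]-60)*4)),1,(v,0,255-v) ,-1)
    for t in range(0,190,10): cv2.line(im,(t*4,590),(t*4,585 if t%50 else 570),(0,0,0),1)
    for t in range(60,210,10): cv2.line(im,(0,590-(t-60)*4),(6 if t!=100 else 20,590-(t-60)*4),(0,0,0),1)
    cv2.imwrite(f"pics/side_{n}.png",im)
    rows=[[lo]+lat[(lat[:,2]>=lo)&(lat[:,2]<lo+8)].mean(0).round(1).tolist()+[lat[(lat[:,2]>=lo)&(lat[:,2]<lo+8)][:,1].min().round(1),lat[(lat[:,2]>=lo)&(lat[:,2]<lo+8)][:,1].max().round(1)] for lo in range(70,200,8) if ((lat[:,2]>=lo)&(lat[:,2]<lo+8)).any()]
    print(rows)
E
```

```text
top keeper [106.6596388  -21.70404094  70.01427407] [151.63448963  20.99157224  91.08921817]
[[120.3, -4.2, 91.1], [122.0, 3.5, 91.1], [120.7, -2.3, 91.0], [119.6, 2.0, 90.9], [120.1, 4.0, 90.5], [121.6, 1.6, 90.1], [119.9, -6.2, 89.9], [121.9, -6.7, 89.2], [122.3, -4.7, 89.1], [121.2, -0.4, 89.1], [120.6, 5.9, 88.0], [124.1, 3.1, 87.7], [122.6, 5.5, 87.5], [123.7, 1.1, 86.7], [122.8, -2.8, 85.7], [123.3, -0.8, 85.3], [124.4, -5.2, 84.7], [124.6, 5.0, 84.5], [124.0, -7.2, 83.8], [119.4, 0.0, 83.7], [126.5, -5.7, 83.6], [125.8, 0.6, 83.4], [118.9, -1.9, 83.2], [127.8, 0.2, 82.9], [125.4, -1.3, 82.6]]
[[70, 22.2, -0.6, 71.0, np.float64(-20.3), np.float64(22.3)], [78, 55.2, -14.6, 81.9, np.float64(-14.6), np.float64(-14.6)], [86, 51.5, 4.6, 89.8, np.float64(-14.0), np.float64(14.4)], [94, 49.3, -0.5, 97.5, np.float64(-16.3), np.float64(16.3)], [102, 52.3, 1.0, 105.4, np.float64(-16.6), np.float64(17.2)], [110, 53.9, -3.5, 112.8, np.float64(-17.1), np.float64(16.7)], [118, 56.9, -1.0, 120.8, np.float64(-17.7), np.float64(16.2)], [126, 60.1, -3.4, 129.6, np.float64(-17.9), np.float64(17.1
[... 1406 characters left out ...]
oat64(18.3)], [110, 51.3, 3.6, 114.0, np.float64(-17.6), np.float64(17.2)], [118, 51.9, 4.5, 121.7, np.float64(-10.3), np.float64(17.3)], [126, 53.4, 4.3, 129.8, np.float64(-16.5), np.float64(16.7)], [134, 54.4, -0.5, 138.5, np.float64(-17.9), np.float64(16.5)], [142, 57.9, 0.4, 144.3, np.float64(-19.0), np.float64(17.4)], [150, 68.4, -0.6, 153.4, np.float64(-18.6), np.float64(16.4)], [158, 71.6, 0.8, 161.6, np.float64(-17.9), np.float64(16.3)], [166, 73.3, 0.5, 169.5, np.float64(-19.1), np.float64(16.4)], [174, 73.3, -1.2, 178.0, np.float64(-13.8), np.float64(11.7)], [182, 73.0, -0.5, 186.1, np.float64(-14.5), np.float64(12.0)], [190, 73.3, -1.4, 192.9, np.float64(-16.5), np.float64(12.1)]]
```

View pics/side_scene.png

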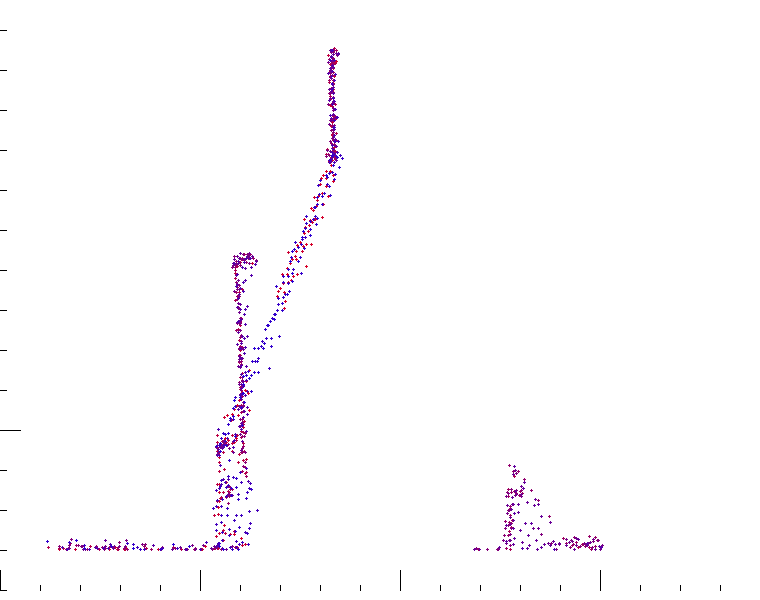

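View pics/side_top.png

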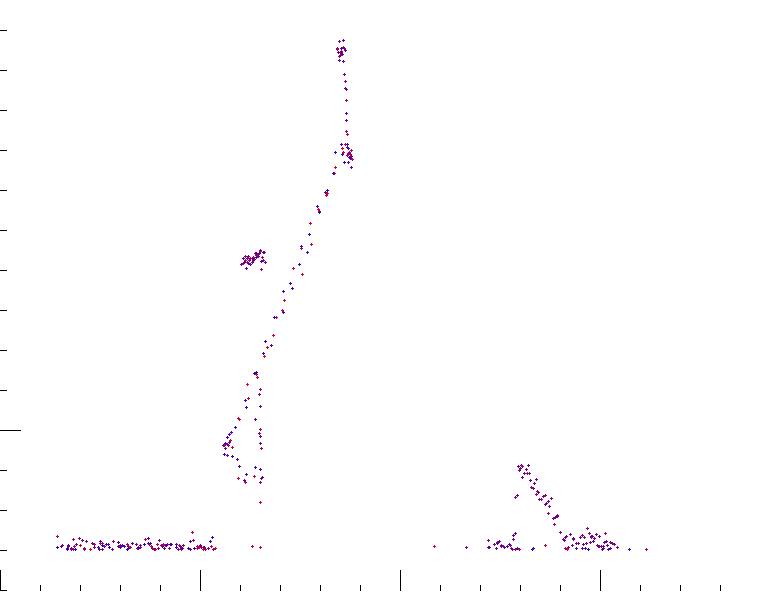

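```bash
cat >> h.py <<'E'
from scipy.spatial.transform import Rotation as Ro
PV=C+0.050*X   # pivot foot in world
def st():
    o=r.get_obs(); M=Ro.from_rotvec(o["orientation"]).as_matrix()
    t=(R@(o["tcp_pos"]-PV))*1000
    print("t",round(o["clock"],2),"tcp trap mm",t.round(1),"F trap",(R@o["contact_force"]).round(1),"grip",round(o["grip_width"],4)); return o,M
def plan(M,o,target_trap_mm,Rd):
    """tool-axis shift mm and total rotvec to target"""
    d=R.T@(np.array(target_trap_mm)/1000)+PV-o["tcp_pos"]
    print("world shift",(d*1000).round(1),"tool shift",(M.T@d*1000).round(1),"turn",Ro.from_matrix(M.T@Rd).as_rotvec().round(3))
RdA=np.stack([X,-Y,-Z],1)   # tool x=+trap x, y=-trap y
RdB=np.stack([-X,Y,-Z],1)
E
python3 - <<'E'
from h import *
np.set_printoptions(suppress=True)
o,M=st(); print(M.round(3)); print("A");plan(M,o,[-40,0,220],RdA); print("B");plan(M,o,[-40,0,220],RdB); print(PV)
print("tool axes in trap"); print((R@M).round(3))
f=grab_frame("top")
for u,v in ((330,180),(260,208),(233,290)): print((R@(pt(f,u,v)-PV)*1000).round())
E
```

```text
t 0.35 tcp trap mm [630.4  53.  231.1] F trap [-0.2  0.2  0.5] grip 0.0856
[[-0.915  0.403 -0.   ]
 [ 0.403  0.915 -0.   ]
 [-0.    -0.    -1.   ]]
A
world shift [ 189.  -645.4  -11.1] tool shift [-433.  -514.5   11.3] turn [-0.    0.    0.95]
B
world shift [ 189.  -645.4  -11.1] tool shift [-433.  -514.5   11.3] turn [-0.    -0.    -2.192]
[0.4527752  0.01144337 0.        ]
tool axes in trap
[[ 0.582  0.813 -0.   ]
 [ 0.813 -0.582  0.   ]
 [-0.    -0.    -1.   ]]
[ -68. -161.  137.]
[  83. -153.   54.]
[181.   6.  12.]
```

Call:
play_rows(increments=[[-29, -34, -10, 0, 0, 0.15, 255], [-34, -30, -10, 0, 0, 0.15, 255], [-38, -24, -10, 0, 0, 0.15, 255], [-41, -18, -10, 0, 0, 0.15, 255], [-43, -12, 0, 0, 0, 0.15, 255]], force=30)

```text
clock: 0.9
tcp_pos: [0.3327, 0.4017, 0.2702]
orientation: [-1.727, -2.62, -0.0]
contact_force: [1.4, 0.2, 0.3]
grip_width: 0.0125
```

```bash
python3 - <<'E'
from h import *
o,M=st(); plan(M,o,[-45,0,260],RdA); print(o["joints"].round(2))
E
```

```text
t 0.9 tcp trap mm [406.6  37.7 270.2] F trap [-0.1 -1.4  0.3] grip 0.0125
world shift [ 129.3 -434.3  -10.2] tool shift [-450.2  -52.5    8.9] turn [-0.002 -0.003  0.2  ]
[-1.18  0.18  0.21  1.88 -0.05  1.08 -0.54]
```

Call:
play_rows(increments=[[-46, -5, 0, 0, 0, 0.1, 255], [-46, 0, 0, 0, 0, 0.1, 255], [-46, 4, 0, 0, 0, 0, 255], [-46, 4, 0, 0, 0, 0, 255], [-46, 4, 0, 0, 0, 0, 255]])

```text
clock: 1.4
tcp_pos: [0.3998, 0.1717, 0.271]
orientation: [-1.994, -2.422, -0.009]
contact_force: [1.2, -0.7, -0.3]
grip_width: 0.0002
```

```bash
python3 - <<'E'
from h import *
o,M=st(); plan(M,o,[-45,0,260],RdA); print(o["joints"].round(2))
E
```

```text
t 1.4 tcp trap mm [167.7  19.1 271. ] F trap [-0.9 -1.  -0.3] grip 0.0002
world shift [  62.2 -204.3  -11. ] tool shift [-212.6   21.8    9.5] turn [ 0.001 -0.007 -0.013]
[-0.94  0.01  0.41  2.07 -0.01  1.06 -0.34]
```

Call:
play_rows(increments=[[-44, 4, 2, 0, 0, 0, 255], [-44, 4, 2, 0, 0, 0, 255], [-44, 4, 2, 0, 0, 0, 255], [-44, 4, 2, 0, 0, 0, 255], [-36, 4, 2, 0, 0, 0, 255]])

```text
clock: 1.9
tcp_pos: [0.4616, -0.0426, 0.2613]
orientation: [-1.996, -2.422, -0.021]
contact_force: [0.4, 0.9, 0.0]
grip_width: -0.0003
```

```bash
python3 - <<'E'
from h import *
o,M=st(); plan(M,o,[-35,0,120],RdA); print(o["joints"].round(2))
f=grab_frame("wrist"); cv2.imwrite("pics/w1.png",f["color"])
f=grab_frame("scene"); crop(f,170,90,380,340,2.4,"s2.png")
E
```

```text
t 1.9 tcp trap mm [-54.7   2.4 261.3] F trap [ 0.8 -0.6  0. ] grip -0.0003
world shift [  -1.6   19.7 -141.3] tool shift [ 18.1   1.  141.5] turn [ 0.008 -0.011 -0.014]
[-0.66  0.08  0.67  2.04 -0.07  1.03  0.24]
```

View pics/w1.png

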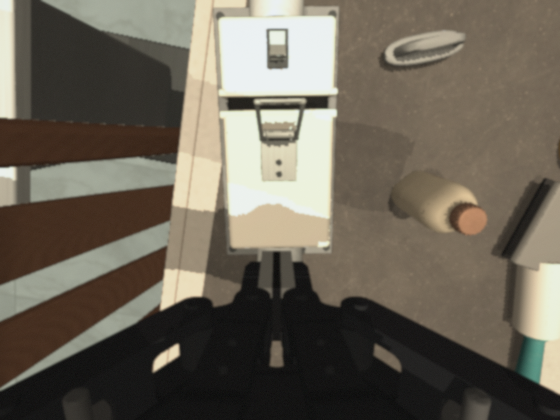

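View pics/s2.png

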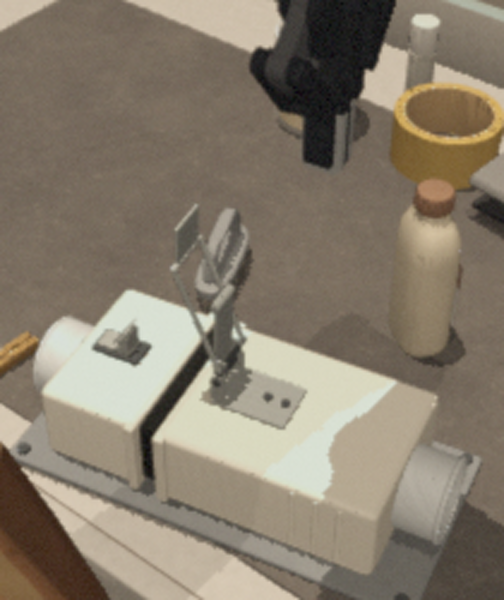

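Call:
play_rows(increments=[[4, 0, 40, 0, 0, -0.015, 255], [4, 0, 40, 0, 0, 0, 255], [4, 0, 35, 0.008, -0.01, 0, 255], [4, 0, 20, 0, 0, 0, 255], [0, 0, 5, 0, 0, 0, 255]])

```text
clock: 2.5
tcp_pos: [0.4628, -0.0256, 0.1195]
orientation: [1.986, 2.428, 0.01]
contact_force: [0.4, -0.0, -0.3]
grip_width: 0.0002
```

```bash
python3 - <<'E'
from h import *
o,M=st(); plan(M,o,[-20,0,122],RdA); print(o["joints"].round(2))
E
```

```text
t 2.5 tcp trap mm [-38.3  -2.2 119.5] F trap [-0.1 -0.3 -0.3] grip 0.0002
world shift [-5.9 17.5  2.5] tool shift [18.3 -2.3 -2.5] turn [ 0.008 -0.    -0.006]
[-0.58  0.32  0.6   2.19 -0.29  0.7   0.41]
```

Call:
play_rows(increments=[[10, -2, -1, 0, 0, 0, 255], [10, 0, 0, 0, 0, 0, 255], [4, 0, 0, 0, 0, 0, 255], [4, 0, 0, 0, 0, 0, 255], [4, 0, 0, 0, 0, 0, 255]])

```text
clock: 3.0
tcp_pos: [0.4557, 0.009, 0.1237]
orientation: [1.983, 2.427, 0.017]
contact_force: [-0.4, -0.7, -1.2]
grip_width: 0.0002
```

```bash
python3 - <<'E'
from h import *
o,M=st()
E
```

```text
t 3.0 tcp trap mm [ -3.   -2.3 123.7] F trap [-0.6  0.6 -1.2] grip 0.0002
```

Call:
play_rows(increments=[[4, 0, 0, 0, 0, 0, 255], [4, 0, 0, 0, 0, 0, 255], [3, 0, 0, 0, 0, 0, 255], [2, 0, 0, 0, 0, 0, 255]])

```text
clock: 3.4
tcp_pos: [0.4539, 0.0211, 0.1247]
orientation: [1.982, 2.424, 0.018]
contact_force: [2.6, -11.8, -2.4]
grip_width: -0.0003
```

```bash
python3 - <<'E'
from h import *
o,M=st()
f=grab_frame("scene"); crop(f,170,90,380,340,2.4,"s3.png")
E
```

```text
t 3.4 tcp trap mm [  9.2  -3.1 124.7] F trap [-12.1  -0.1  -2.4] grip -0.0003
```

View pics/s3.png

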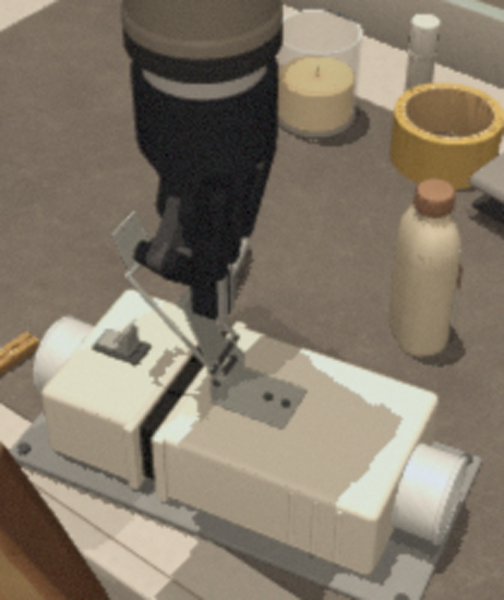

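Call:
play_rows(increments=[[-12, 0, 0, 0, 0, 0, 255], [-15, 3, -20, 0, 0, 0, 255], [0, 0, -40, 0, 0, 0, 255], [0, 0, -45, 0, 0, 0, 255], [20, 0, -20, 0, 0, 0, 255]])

```text
clock: 3.95
tcp_pos: [0.4547, 0.0084, 0.251]
orientation: [1.994, 2.419, 0.005]
contact_force: [0.0, 0.6, 0.6]
grip_width: -0.0002
```

```bash
python3 - <<'E'
from h import *
o,M=st(); plan(M,o,[70,0,245],RdA)
for n in ("top","scene"):
    F=grab_frame(n); P=cloud(F); Q=((P-PV)@R.T)*1000
    m=(abs(Q[...,1])<20)&(Q[...,0]>-20)&(Q[...,0]<110)&(P[...,2]>.07)&(P[...,2]<.2)
    q=Q[m]; q=q[q[:,2].argsort()]
    print(n); print([[lo]+q[(q[:,2]>=lo)&(q[:,2]<lo+8)].mean(0).round(1).tolist() for lo in range(70,200,8) if ((q[:,2]>=lo)&(q[:,2]<lo+8)).sum()>1])
    crop(F,*( (170,90,380,340,2.4) if n=="scene" else (220,210,400,320,4)),f"{n}4.png")
E
```

```text
t 3.95 tcp trap mm [ -3.3  -1.3 251. ] F trap [ 0.6 -0.1  0.6] grip -0.0002
world shift [-16.3  71.5  -6. ] tool shift [73.3 -2.4  5.7] turn [ 0.007  0.003 -0.014]
top
[[70, 84.5, 0.0, 71.9], [78, 76.7, -0.4, 81.5], [86, 72.9, -0.5, 87.7], [134, 48.0, -1.9, 140.4], [142, 53.3, -2.5, 146.8], [150, 57.9, -0.3, 152.9], [158, 61.7, -0.5, 162.3], [166, 65.3, -0.4, 170.4], [174, 67.8, 0.1, 175.5]]
scene
[[70, 38.8, 0.7, 72.2], [78, 27.2, 0.3, 83.1], [86, 11.4, -0.5, 89.4], [94, 4.2, -0.6, 97.6], [102, 10.7, -0.5, 105.9], [110, 15.2, 2.3, 114.0], [118, 19.1, 2.8, 122.0], [126, 26.6, 0.3, 129.9], [134, 32.3, 0.0, 137.3], [142, 51.4, -0.1, 146.1], [150, 56.6, -0.5, 153.2], [158, 60.4, -0.7, 161.9], [166, 64.0, -0.9, 170.1], [174, 65.9, -1.2, 175.1]]
```

View pics/scene4.png

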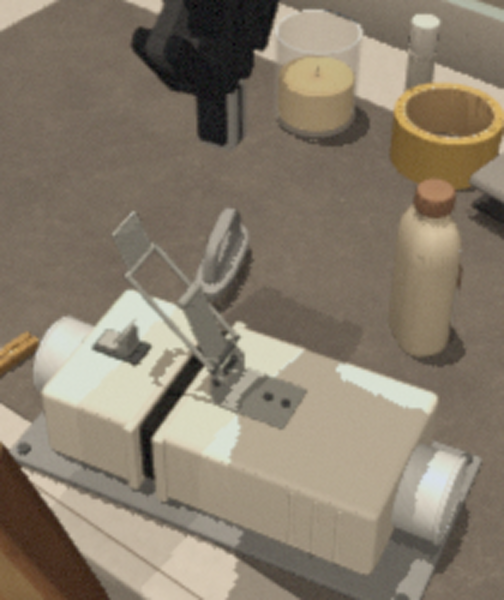

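Call:
play_rows(increments=[[24, 0, 0, 0, 0, 0, 255], [24, 0, 0, 0, 0, -0.014, 255], [20, 0, 20, 0, 0, 0, 255], [3, 0, 25, 0.007, 0, 0, 255], [0, 0, 5, 0, 0, 0, 255]])

```text
clock: 4.55
tcp_pos: [0.4399, 0.0826, 0.1972]
orientation: [-1.972, -2.445, -0.002]
contact_force: [0.1, -0.1, 0.2]
grip_width: 0.0003
```

```bash
python3 - <<'E'
from h import *
o,M=st(); plan(M,o,[68,0,180],RdA)
E
```

```text
t 4.55 tcp trap mm [ 72.3  -2.  197.2] F trap [-0.1 -0.   0.2] grip 0.0003
world shift [ -1.1  -4.6 -17.2] tool shift [-4.3 -2.  17.2] turn [ 0.001 -0.001  0.008]
```

Call:
play_rows(increments=[[-2, -1, 10, 0, 0, 0, 255], [0, 0, 6, 0, 0, 0, 255], [2, 0, 4, 0, 0, 0, 255], [4, 0, 5, 0, 0, 0, 255], [4, 0, 5, 0, 0, 0, 255]])

```text
clock: 5.05
tcp_pos: [0.4379, 0.0874, 0.1655]
orientation: [1.978, 2.44, 0.002]
contact_force: [-0.3, 0.2, -0.4]
grip_width: -0.0005
```

```bash
python3 - <<'E'
from h import *
o,M=st(); f=grab_frame("scene"); crop(f,170,90,380,340,2.4,"s5.png")
E
```

```text
t 5.05 tcp trap mm [ 77.4  -1.  165.5] F trap [ 0.2  0.3 -0.4] grip -0.0005
```

View pics/s5.png

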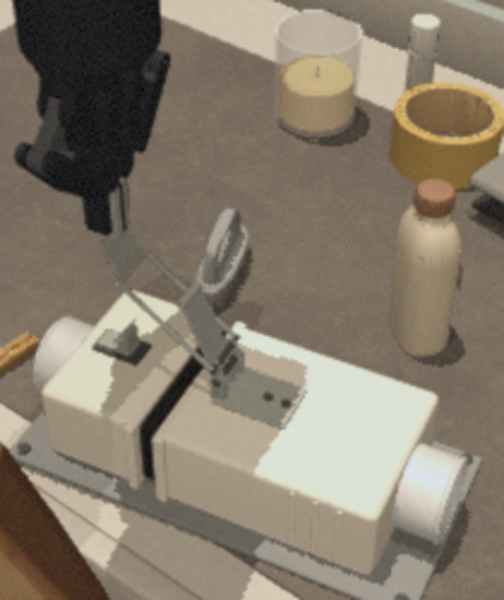

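Call:
play_rows(increments=[[4, 0, 6, 0, 0, 0, 255], [4, 0, 7, 0, 0, 0, 255], [3, 0, 7, 0, 0, 0, 255], [3, 0, 7, 0, 0, 0, 255], [2, 0, 7, 0, 0, 0, 255]])

```text
clock: 5.6
tcp_pos: [0.4344, 0.106, 0.129]
orientation: [1.975, 2.443, 0.004]
contact_force: [-0.1, 0.3, 0.2]
grip_width: -0.0
```

```bash
python3 - <<'E'
from h import *
o,M=st(); f=grab_frame("scene"); crop(f,170,90,380,340,2.4,"s6.png")
E
```

```text
t 5.6 tcp trap mm [ 96.3  -1.4 129. ] F trap [0.3 0.1 0.2] grip -0.0
```

View pics/s6.png

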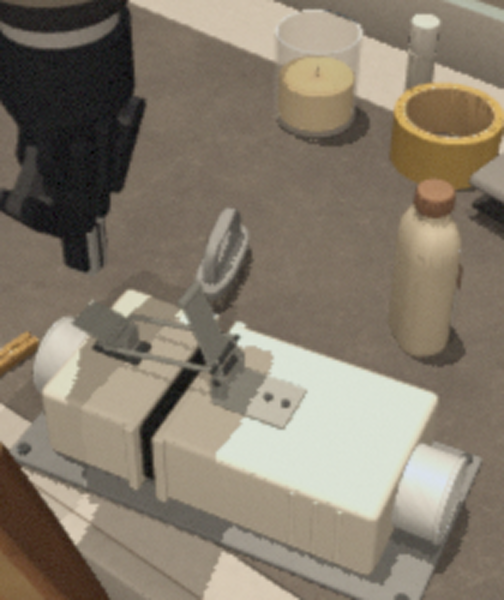

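```bash
python3 - <<'E'
from h import *
for n in ("top","scene"):
    F=grab_frame(n); P=cloud(F); Q=((P-PV)@R.T)*1000
    m=(abs(Q[...,1])<18)&(Q[...,0]>50)&(Q[...,0]<118)&(P[...,2]>.070)&(P[...,2]<.115)
    q=Q[m]; 
    print(n); print([[lo]+[v for v in (q[(q[:,0]>=lo)&(q[:,0]<lo+5)].mean(0).round(1).tolist())]+[q[(q[:,0]>=lo)&(q[:,0]<lo+5)][:,2].max().round(1)] for lo in range(50,118,5) if ((q[:,0]>=lo)&(q[:,0]<lo+5)).sum()>1])
f=grab_frame("wrist"); cv2.imwrite("pics/w6.png",f["color"])
E
```

```text
top
[]
scene
[[50, 52.6, -0.7, 86.0, np.float64(88.0)], [55, 57.6, -0.2, 83.8, np.float64(87.7)], [60, 62.2, -0.4, 82.1, np.float64(87.0)], [65, 67.6, -1.0, 81.1, np.float64(89.9)], [70, 72.3, 3.1, 80.5, np.float64(86.7)], [75, 77.1, 0.2, 80.9, np.float64(84.9)], [80, 82.3, -1.1, 82.7, np.float64(85.6)], [85, 87.5, -0.3, 82.7, np.float64(86.4)], [90, 92.5, 0.1, 84.8, np.float64(87.8)], [95, 97.5, -0.7, 86.8, np.float64(89.3)], [100, 102.2, -0.9, 87.6, np.float64(89.1)]]
```

View pics/w6.png

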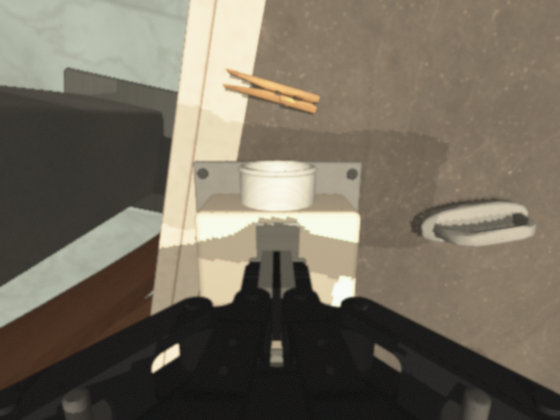

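Call:
play_rows(increments=[[3, -1, 15, 0, 0, 0, 255], [2, 0, 12, 0, 0, 0, 255], [0, 0, 5, 0, 0, 0, 255], [0, 0, 1, 0, 0, 0, 255]])

```text
clock: 6.2
tcp_pos: [0.4341, 0.1102, 0.0964]
orientation: [1.977, 2.44, 0.008]
contact_force: [-0.4, -1.0, 0.8]
grip_width: 0.0003
```

```bash
python3 - <<'E'
from h import *
o,M=st()
E
```

```text
t 6.2 tcp trap mm [100.4  -1.9  96.4] F trap [-0.9  0.6  0.8] grip 0.0003
```

Call:
play_rows(increments=[[1, 0, 3, 0, 0, 0, 255], [0, 0, 2, 0, 0, 0, 255]])

```text
clock: 6.4
tcp_pos: [0.4344, 0.111, 0.0915]
orientation: [1.977, 2.439, 0.009]
contact_force: [-0.2, 0.3, -0.6]
grip_width: 0.0
```

Call:
play_rows(increments=[[0, 0, 1.5, 0, 0, 0, 255], [0, 0, 1, 0, 0, 0, 255]])

```text
clock: 6.6
tcp_pos: [0.4348, 0.1111, 0.0891]
orientation: [1.977, 2.439, 0.01]
contact_force: [-0.1, -0.5, -0.0]
grip_width: 0.0001
```

Call:
play_rows(increments=[[0, 0, 1, 0, 0, 0, 255], [0, 0, 1, 0, 0, 0, 255]])

```text
clock: 6.8
tcp_pos: [0.435, 0.1111, 0.0873]
orientation: [1.977, 2.438, 0.011]
contact_force: [0.1, -1.0, 2.0]
grip_width: -0.0003
```

Contact at z≈87 mm; pressing on gently.

Call:
play_rows(increments=[[0, 0, 1, 0, 0, 0, 255], [0, 0, 1, 0, 0, 0, 255]])

```text
clock: 7.0
tcp_pos: [0.4352, 0.1111, 0.0855]
orientation: [1.977, 2.438, 0.011]
contact_force: [-1.4, -1.5, 4.9]
grip_width: 0.0
```

Call:
play_rows(increments=[[0, 0, 1, 0, 0, 0, 255], [0, 0, 1, 0, 0, 0, 255]])

```text
clock: 7.2
tcp_pos: [0.4354, 0.111, 0.0838]
orientation: [1.978, 2.438, 0.012]
contact_force: [-1.8, -2.0, 6.2]
grip_width: -0.0002
```

Call:
play_rows(increments=[[0, 0, 1, 0, 0, 0, 255], [0, 0, 1, 0, 0, 0, 255]])

```text
clock: 7.4
tcp_pos: [0.4354, 0.1108, 0.082]
orientation: [1.978, 2.438, 0.012]
contact_force: [0.2, -1.3, 3.0]
grip_width: -0.0
```

Call:
play_rows(increments=[[0, 0, 1, 0, 0, 0, 255]])

```text
clock: 7.5
tcp_pos: [0.4352, 0.1107, 0.0809]
orientation: [1.978, 2.438, 0.012]
contact_force: [-0.3, -0.1, 1.3]
grip_width: 0.0001
```

Call:
play_rows(increments=[[0, 0, 1, 0, 0, 0, 255]])

```text
clock: 7.6
tcp_pos: [0.4352, 0.1107, 0.0797]
orientation: [1.978, 2.438, 0.012]
contact_force: [-0.7, 0.3, -0.3]
grip_width: 0.0
```

Call:
play_rows(increments=[[0, 0, 1, 0, 0, 0, 255]])

```text
clock: 7.7
tcp_pos: [0.4353, 0.1108, 0.0785]
orientation: [1.978, 2.438, 0.012]
contact_force: [-0.0, -0.3, 0.2]
grip_width: 0.0002
```

Call:
play_rows(increments=[[0, 0, 1, 0, 0, 0, 255]])

```text
clock: 7.8
tcp_pos: [0.4354, 0.1108, 0.0774]
orientation: [1.978, 2.438, 0.012]
contact_force: [0.7, -0.7, 5.4]
grip_width: 0.0003
```

Call:
play_rows(increments=[[0, 0, 1, 0, 0, 0, 255]])

```text
clock: 7.9
tcp_pos: [0.4356, 0.1107, 0.0767]
orientation: [1.978, 2.438, 0.012]
contact_force: [-3.4, -1.5, 14.4]
grip_width: 0.0003
```

```bash
python3 - <<'E'
from h import *
o,M=st(); f=grab_frame("scene"); crop(f,170,160,380,340,3.7,"s7.png")
E
```

```text
t 7.9 tcp trap mm [100.7  -3.5  76.7] F trap [-0.8  3.6 14.4] grip 0.0003
```

View pics/s7.png

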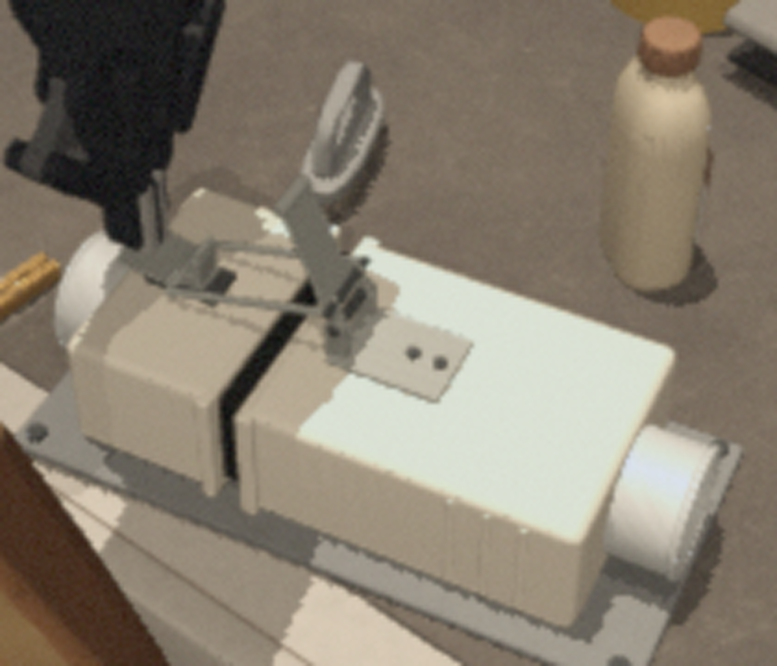

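Call:
play_rows(increments=[[0, 0, -3, 0, 0, 0, 255], [0, 0, -20, 0, 0, 0, 255], [-10, -3, -25, 0, 0, 0, 255], [-20, 0, 0, 0, 0, 0, 255], [-12, 0, 0, 0, 0, 0, 255]])

```text
clock: 8.45
tcp_pos: [0.4409, 0.0695, 0.1259]
orientation: [1.973, 2.442, 0.011]
contact_force: [0.2, 0.3, 0.1]
grip_width: -0.0002
```

```bash
python3 - <<'E'
from h import *
o,M=st(); plan(M,o,[50,0,120],RdA); f=grab_frame("scene"); crop(f,170,160,380,340,3.7,"s8.png")
P=cloud(f); Q=((P-PV)@R.T)*1000
m=(abs(Q[...,1])<18)&(Q[...,0]>30)&(Q[...,0]<118)&(P[...,2]>.070)&(P[...,2]<.105); q=Q[m]
print([[lo]+q[(q[:,0]>=lo)&(q[:,0]<lo+5)].mean(0).round(1).tolist() for lo in range(30,118,5) if ((q[:,0]>=lo)&(q[:,0]<lo+5)).sum()>1])
E
```

```text
t 8.45 tcp trap mm [ 59.3  -0.3 125.9] F trap [ 0.3 -0.2  0.1] grip -0.0002
world shift [ 1.6 -9.2 -5.9] tool shift [-9.3 -0.4  5.9] turn [ 0.007 -0.003  0.006]
[[30, 32.6, 2.6, 86.0], [35, 37.6, 3.1, 85.1], [40, 42.7, 1.2, 83.7], [45, 47.4, 2.5, 82.7], [50, 52.3, 3.4, 81.6], [55, 57.9, -2.3, 76.8], [60, 62.5, 0.2, 75.3], [65, 67.1, -0.0, 79.8], [70, 72.6, 4.3, 76.6], [75, 77.5, 5.2, 75.4], [80, 82.8, -1.3, 75.4], [85, 87.7, -0.5, 76.0], [90, 92.5, -0.6, 76.4], [95, 97.5, -0.6, 77.3], [100, 101.7, -1.3, 77.6]]
```

View pics/s8.png

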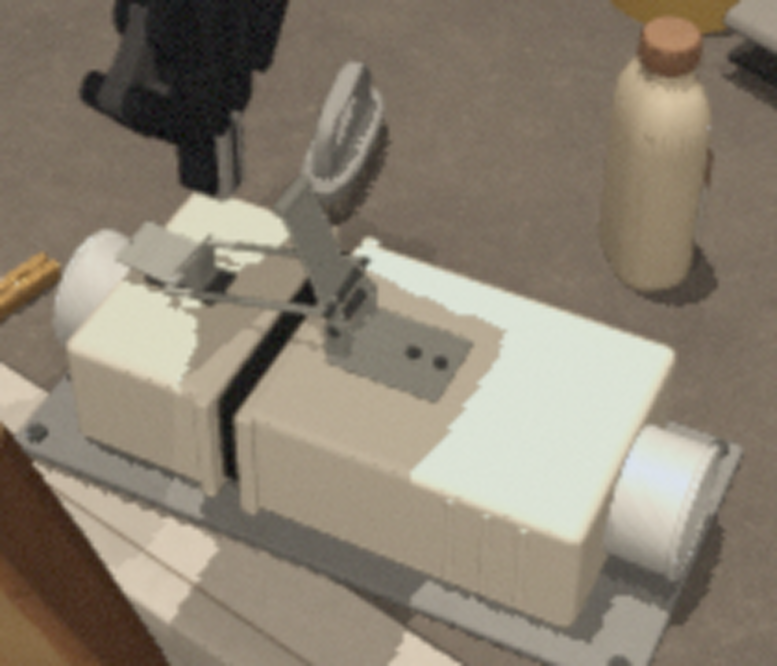

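Call:
play_rows(increments=[[-8, 0, 5, 0, 0, 0, 255], [-6, 0, 0, 0, 0, 0, 255], [-5, 0, 0, 0, 0, 0, 255], [-5, 0, 0, 0, 0, 0, 255], [-5, 0, 0, 0, 0, 0, 255]])

```text
clock: 9.0
tcp_pos: [0.4472, 0.0406, 0.12]
orientation: [-1.976, -2.442, -0.01]
contact_force: [-0.5, 3.7, 0.9]
grip_width: 0.0
```

```bash
python3 - <<'E'
from h import *
o,M=st()
E
```

```text
t 9.0 tcp trap mm [ 29.7  -0.5 120. ] F trap [ 3.7 -0.3  0.9] grip 0.0
```

Call:
play_rows(increments=[[-5, 0, 0, 0, 0, 0, 255], [-5, 0, 0, 0, 0, 0, 255], [-5, 0, 0, 0, 0, 0, 255]])

```text
clock: 9.3
tcp_pos: [0.4506, 0.0262, 0.1201]
orientation: [-1.973, -2.443, -0.012]
contact_force: [-0.6, 2.5, 1.7]
grip_width: 0.0001
```

```bash
python3 - <<'E'
from h import *
o,M=st(); f=grab_frame("scene"); crop(f,170,160,380,340,3.7,"s9.png")
E
```

```text
t 9.3 tcp trap mm [ 14.9  -0.9 120.1] F trap [2.5 0.1 1.7] grip 0.0001
```

View pics/s9.png

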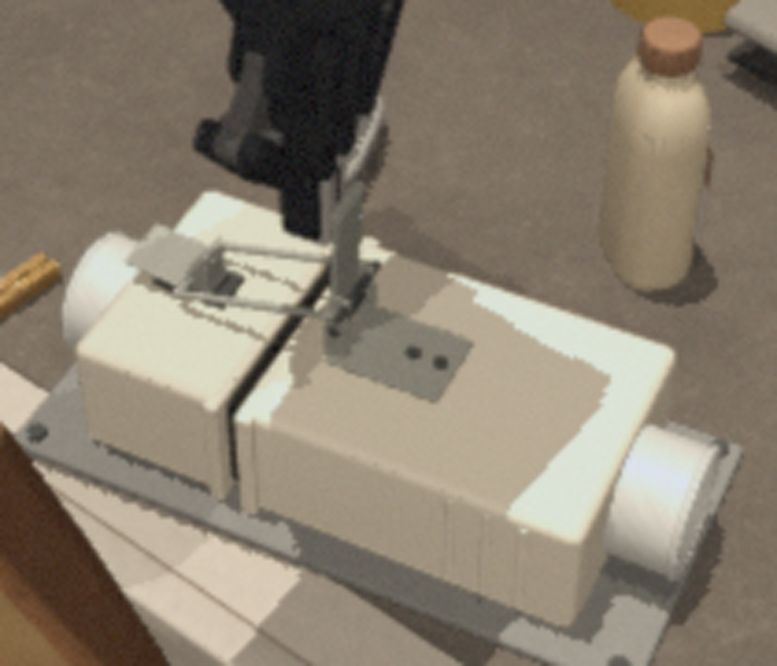

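The cap is drawing in (gap narrowed) and the claw is hooked. Carrying on with the swing.

Call:
play_rows(increments=[[-5, 0, 0, 0, 0, 0, 255], [-5, 0, 0, 0, 0, 0, 255], [-5, 0, 0, 0, 0, 0, 255], [-5, 0, 0, 0, 0, 0, 255]])

```text
clock: 9.75
tcp_pos: [0.4545, 0.0056, 0.1194]
orientation: [-1.972, -2.442, -0.011]
contact_force: [-1.0, 4.2, -0.9]
grip_width: 0.0004
```

```bash
python3 - <<'E'
from h import *
o,M=st()
E
```

```text
t 9.75 tcp trap mm [ -6.   -0.5 119.4] F trap [ 4.3  0.1 -0.9] grip 0.0004
```

Call:
play_rows(increments=[[-5, 0, 1, 0, 0, 0, 255], [-5, 0, 2, 0, 0, 0, 255], [-4, 0, 3, 0, 0, 0, 255]])

```text
clock: 10.05
tcp_pos: [0.4577, -0.0097, 0.1131]
orientation: [-1.972, -2.442, -0.011]
contact_force: [-0.6, 3.2, 0.6]
grip_width: 0.0004
```

```bash
python3 - <<'E'
from h import *
o,M=st(); f=grab_frame("scene"); crop(f,170,160,380,340,3.7,"s10.png")
E
```

```text
t 10.05 tcp trap mm [-21.7  -0.4 113.1] F trap [ 3.3 -0.   0.6] grip 0.0004
```

View pics/s10.png

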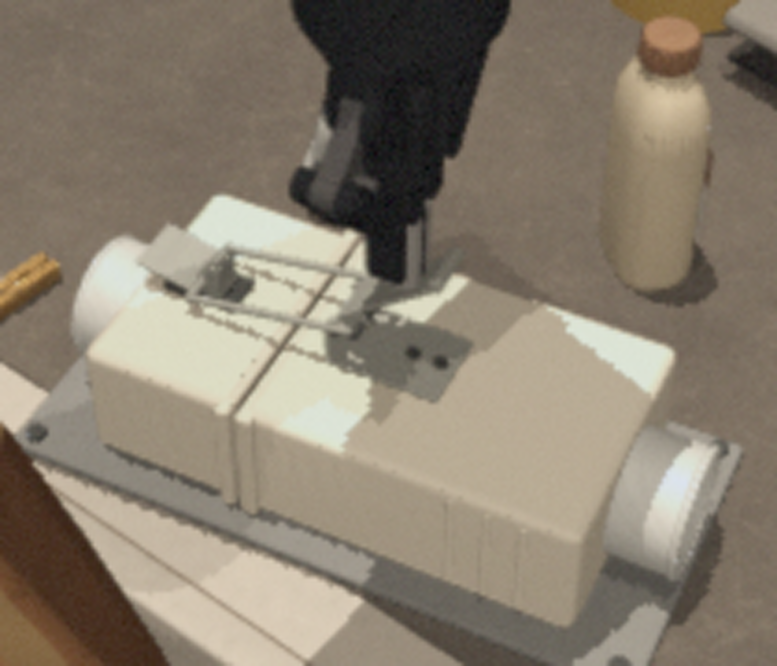

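Call:
play_rows(increments=[[-4, 0, 4, 0, 0, 0, 255], [-4, 0, 5, 0, 0, 0, 255], [-3, 0, 5, 0, 0, 0, 255]])

```text
clock: 10.4
tcp_pos: [0.4606, -0.0233, 0.098]
orientation: [-1.975, -2.443, -0.01]
contact_force: [-0.8, 1.0, 0.6]
grip_width: -0.0
```

Call:
play_rows(increments=[[-3, 0, 4, 0, 0, 0, 255], [-3, 0, 3, 0, 0, 0, 255]])

```text
clock: 10.6
tcp_pos: [0.4618, -0.0307, 0.0898]
orientation: [1.976, 2.442, 0.008]
contact_force: [0.9, -0.3, -0.3]
grip_width: 0.0001
```

```bash
python3 - <<'E'
from h import *
o,M=st(); f=grab_frame("scene"); crop(f,170,160,380,340,3.7,"s11.png")
E
```

```text
t 10.6 tcp trap mm [-43.1  -0.2  89.8] F trap [-0.5 -0.8 -0.3] grip 0.0001
```

View pics/s11.png

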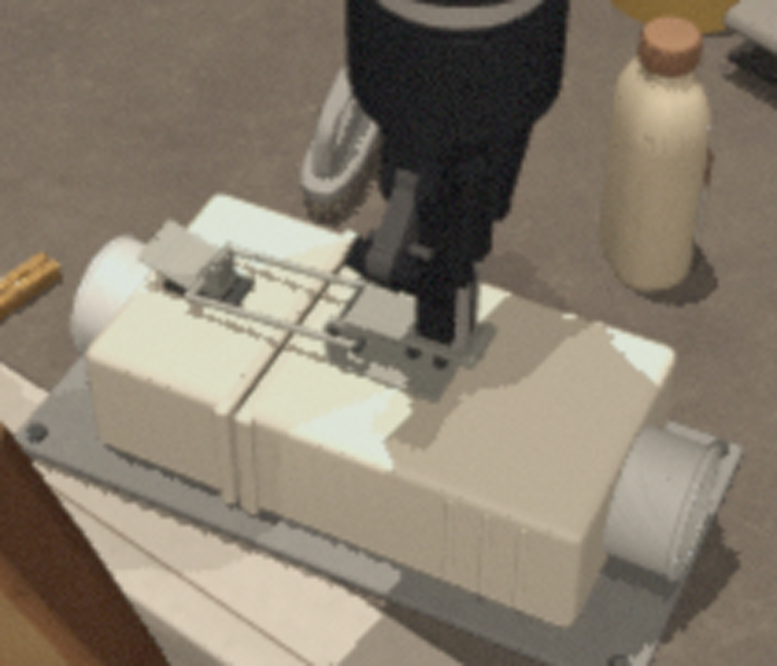

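Call:
play_rows(increments=[[0, 0, 1, 0, 0, 0, 255], [0, 0, 1, 0, 0, 0, 255]])

```text
clock: 10.85
tcp_pos: [0.4617, -0.0318, 0.0876]
orientation: [1.978, 2.44, 0.006]
contact_force: [-4.2, 0.0, 16.7]
grip_width: -0.0002
```

Call:
play_rows(increments=[[0, 0, 1, 0, 0, 0, 255]])

```text
clock: 10.95
tcp_pos: [0.4618, -0.0318, 0.0875]
orientation: [-1.978, -2.44, -0.007]
contact_force: [-6.8, -0.3, 22.5]
grip_width: -0.0005
```

Call:
play_rows(increments=[[0, 0, 1, 0, 0, 0, 255]])

```text
clock: 11.05
tcp_pos: [0.4618, -0.0318, 0.0875]
orientation: [-1.978, -2.439, -0.008]
contact_force: [-6.4, -0.7, 18.5]
grip_width: 0.0
```

Solid stop at 87.5 mm (expected about 88). Releasing and looking.

Call:
play_rows(increments=[[0, 0, -5, 0, 0, 0, 255], [0, 0, -30, 0, 0, 0, 255], [0, 0, -40, 0, 0, 0, 255], [-20, 0, -40, 0, 0, 0, 255], [-40, 0, -20, 0, 0, 0, 255]])

```text
clock: 11.55
tcp_pos: [0.4721, -0.0875, 0.2249]
orientation: [-1.963, -2.444, -0.002]
contact_force: [1.5, 0.4, 0.8]
grip_width: -0.0001
```

Call:
play_rows(increments=[[-45, 0, 0, 0, 0, 0, 255], [-45, 0, 0, 0, 0, 0, 255], [0, 0, 0, 0, 0, 0, 255], [0, 0, 0, 0, 0, 0, 255]])

```text
clock: 11.95
tcp_pos: [0.4951, -0.1829, 0.2301]
orientation: [1.968, 2.444, 0.012]
contact_force: [1.2, 0.1, -0.3]
grip_width: -0.0001
```

```bash
python3 - <<'E'
from h import *
o,M=st()
for n in ("top","scene"):
    F=grab_frame(n); P=cloud(F); Q=((P-PV)@R.T)*1000
    m=(abs(Q[...,1])<10)&(Q[...,0]>-65)&(Q[...,0]<118)&(P[...,2]>.070)&(P[...,2]<.15); q=Q[m]
    print(n,[[lo]+q[(q[:,0]>=lo)&(q[:,0]<lo+8)].mean(0).round(1).tolist() for lo in range(-64,118,8) if ((q[:,0]>=lo)&(q[:,0]<lo+8)).sum()>1])
    k=Q[(abs(Q[...,1])<6)&(Q[...,0]>50)&(Q[...,0]<75)&(Q[...,2]>84)&(Q[...,2]<95)]; print("keeper top",k.mean(0) if len(k) else None, k[:,2].max() if len(k) else 0)
    crop(F,*( (170,160,380,340,3.7) if n=="scene" else (220,210,400,320,4)),f"{n}12.png")
E
```

```text
t 11.95 tcp trap mm [-198.9   -1.7  230.1] F trap [-0.1 -1.2 -0.3] grip -0.0001
top [[-64, -57.5, -0.2, 90.7], [-56, -52.3, 0.1, 89.2], [-48, -44.0, -0.4, 88.7], [-40, -36.0, 0.1, 88.3], [-32, -27.8, 0.1, 88.9], [-24, -19.7, 0.3, 88.4], [-16, -11.9, 0.1, 88.6], [-8, -4.1, -0.2, 87.9], [0, 1.7, -0.1, 85.3], [48, 54.5, -6.1, 71.1], [56, 60.3, 0.3, 82.0], [64, 67.9, -0.4, 78.8], [72, 75.9, 0.3, 78.1], [80, 84.0, 0.1, 80.7], [88, 91.0, -0.3, 82.8]]
keeper top [61.90794692  0.23342095 88.16496323] 91.63253766132328
scene [[-64, -58.7, 0.9, 89.4], [-56, -51.8, 1.5, 88.3], [-48, -43.7, 1.1, 85.3], [-40, -36.0, 0.7, 85.2], [-32, -28.0, 0.3, 86.2], [-24, -19.9, 1.4, 85.3], [-16, -12.4, 1.8, 85.4], [-8, -4.4, 1.4, 86.8], [0, 1.2, 3.1, 86.1], [48, 54.5, 0.5, 72.0], [56, 58.5, 0.5, 79.7], [64, 68.2, 1.9, 76.4], [72, 76.0, 0.4, 77.9], [80, 84.1, 0.4, 80.8], [88, 90.1, -0.4, 82.4]]
keeper top [58.61576442  0.30397103 86.92788325] 91.12800550275479
```

View pics/scene12.png

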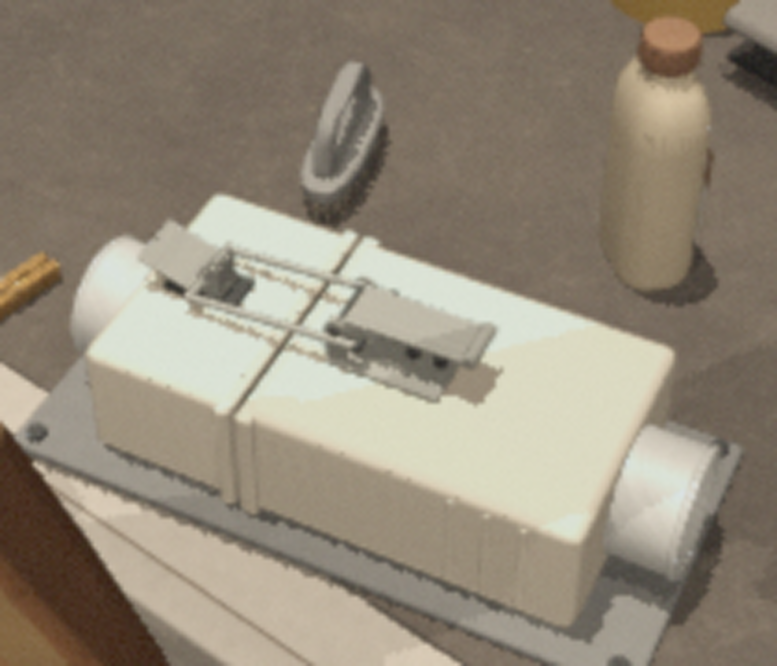

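View pics/top12.png

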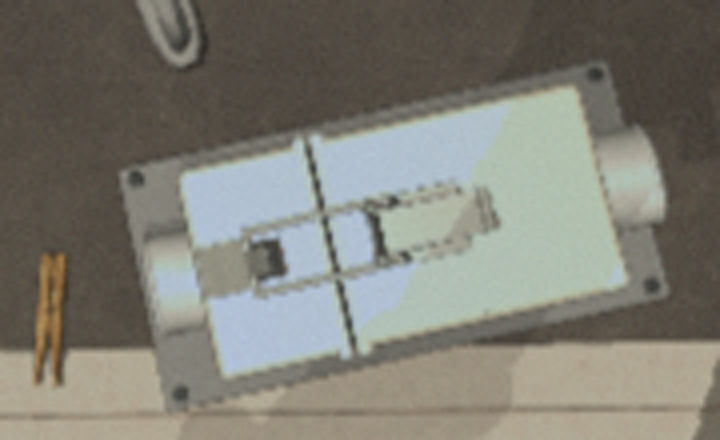

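```bash
python3 - <<'E'
from h import *
print(r.hand_in()); st()
E
```

```text
the job is handed in; nothing more can be done
None
the job is handed in; nothing more can be done
```

The lint trap is shut and the job is handed in; no verdict was reported. The clock stood at about 12 s of the 48 s.

- **Lever to the stop:** I pushed the lever over to its stop, with 12 N at the end of the push. The claw followed it partway, then sank onto the keeper by itself.
- **Claw snap:** I pressed the tab. The force rose to about 6 N, then dropped to nothing as the bar snapped under the nose. It then rose steeply on the keeper's foot to 14 N (limit 25 N), and I lifted off.
- **Lever down:** I swung the lever back with readings of about 4 N and pressed it onto its stop. The highest reading was about 23 N (limit 45 N).

**Last checks, robot clear of everything:**
- **Lever:** In the top view its upper face is level at 88–89 mm, where 88 mm is expected. The scene view gave 85–86 mm for part of it, but that is still level and within that view's scatter.
- **Cap:** The top view puts the keeper about 10 mm closer to the lever than at the start. That is a rough depth measurement. The gap at the cap is nearly closed and it stayed in after I let go.
- **Bystanders:** The bottle, brush and peg look unmoved in the pictures; I did not measure them again.

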